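Index the carving turntable and set its brake

ROBOT

A 6-joint arm with a two-finger parallel gripper is mounted at the origin on the work surface. World frame = base frame: x ahead of the robot, y to its left, z up, the work surface at z = 0. Lengths are in m, angles in rad, forces in N, time in s.
With the tool pointing down it reaches from about 0.375 to 0.975 m from the base axis. Payload 3.8 kg.
Tool frame: the origin (TCP) lies midway between the tips of the shut fingers; the grasp point (between the pads) lies 19 mm behind it; z points along the fingers, y is the direction in which the jaws open and shut (so a half turn about z gives the same grasp; the last joint's range is limited). The gripper opens to 85 mm and grips with 20 to 120 N. Pads are 22 mm wide; open, the fingers measure 114 mm over their backs; the gripper's body (76 mm by 85 mm) begins 54 mm behind the grasp point. The pads swing forward as they close: fully open they stand 13 mm farther back than shut.
Start: joints at [-1.358, 0.264, 1.604, -0, 1.274, -0.037], TCP at [0.167, -0.654, 0.231] pointing down, gripper open.
Joint ranges: [-2.63, 2.63], [-0.94, 2.18], [0.31, 2.57], [-1.31, 4.45], [0, 2.66], [-2.55, 2.55]. Speed limits (rad/s): [2.57, 2.57, 3.14, 3.14, 3.14, 3.14].

INTERFACE

Orientations are given as a rotation vector (axis times angle).
In Python, from workcell import bot gives the robot as it stands.
- The arm moves only by the tool arm_command, never from a script. Its argument "targets" is text: rows parted by semicolons, each of 7 numbers parted by spaces: the shift along the tool's x, y, z in mm, then the turn, a rotation vector about the tool's x, y, z in degrees, then the opening, from 0 (shut) to 1 (fully open). A call has 1 to 10 rows; each row is the pose to reach, as a shift and turn from the pose commanded when the call began, along the tool's axes at that moment; what a row does not reach only later rows make up. A row lasts 1/12 s, in which the tool goes at most 41.7 mm and 7.16 degrees, less where a joint would pass 70% of its speed; a pose out of reach is approached as far as the arm can. A call with a gripper value outside its range is refused whole. The fingers move at their own pace and stop on an object; "newtons" is the grip in N (left out, the last holds). Time passes only in rows, so rows that repeat a pose let the fingers close. It gives the time, the measured TCP pose, the force and the opening at its end, in the units of the state.
- bot.read_state(): the state, without advancing time (a new reading comes with each control period).
- bot.read_camera(name): name is "scene" or "top" or "wrist"; returns (picture, depth): 400x640x3 uint8, blue, green, red; 400x640 float32, m along the optical axis (not along the pixel's ray), 0 where there is no reading.
- bot.camera_params(name): a dict with "fov_y" (degrees; the focal length in pixels is half the picture's height over the tangent of half this angle, whatever the lens; pixels are square), "cx", "cy" (the principal point, pixels), "xyz" and "rotation" of the camera in the world; the wrist camera has in their place "T_tool_cam" (4x4, takes a point from camera to tool coordinates, whose origin is the TCP and whose axes are the flange's). Camera axes: x right, y up, looking along -z (the intrinsics and any distortion apply to the point x, -y, -z); pixel columns grow to the right and rows downward; lengths in m; the calibration is good to about 2 mm. The wrist camera is an equidistant fisheye: a pixel r from the principal point sees the ray r / f radians off the axis. A picture is of the moment at which its call begins: read the wrist's pose just before it. camera_params takes no time and is no camera call.
- bot.finish_job(): hands the job in, once; it reports no verdict.
The state is a dict: "time": time; "q": joint angles; "joint_vel": joint speeds; "joint_torque": joint torques, N m; "tool_pos": TCP position; "tcp_rot": TCP orientation; "wrist_force": force on the tool from outside, world axes, zero at the start; "torque": the same for the moment, N m; "width": opening from 0.0 (shut) to 1.0 (fully open).
Only numpy, scipy, OpenCV 4.12 (cv2) and the standard library are available. Lean on these libraries where they do the work, as an engineer would, in place of code of your own. Each camera call takes 0.05 s, during which the arm holds its last target.

TASK

Turn the carving turntable by pushing gently on its spokes or pointer from the side with a fingertip, until the arrow-headed pointer points straight at the post with the cone-shaped point (not at the flat square stud), and let it come to rest there. Then push the brake lever beside it with a fingertip all the way home against its stop, leaving the pointer on its mark. Pinch and lift nothing, keep off the carved rosette on the disc, and leave the tools and other loose things where they are.

Things in the scene. Friction and masses are not known exactly. Their poses are not given: they have to be found in the camera images.
- base: dark steel round base plate of the carving turntable, screwed to the bench: 330 mm diameter, 15 mm thick, with a lug to its +y side that carries the brake lever's pivot. Origin: underside of the plate, on the turntable's axis (vertical); z up. Place and yaw vary
- turntable (a joint): angle of the steel turntable about the base's vertical axis, rad; 0 when the pointer lies along the base's +x, positive counter-clockwise seen from above. Range -3.1 to 3.1. Turns against a steady drag of 0.15 N m and stays where it is left, brake set or not.
- pointer_tip (a point): the arrow tip of the pointer, 120 mm from the axis, 55 mm above the bench. The pointer is one of four steel arms 90 deg apart on the disc (110 mm diameter, top 62 mm up): a flat bar 12 mm wide with an arrow head 34 mm wide that starts 86 mm from the axis; the other three are round spokes with 24 mm ball ends centred 102 mm from the axis, outer end 114 mm from the axis. All are 12 mm thick, centre line 55 mm above the bench, 34 mm clear under them
- pointer_aim (a point): imagined point on the pointer's line, 25 mm beyond its tip, 145 mm from the axis, 55 mm above the bench: it lies over the index post's axis when the pointer points exactly at it
- index_post: steel index post, round, 24 mm diameter, with a cone-shaped point on top: the mark to point at. Fixed on the base plate, its axis 145 mm from the turntable's axis, 57 deg to one side or the other of the base's +x; its foot is 15 mm and its tip 65 mm above the bench. Origin: centre of its foot
- stud: steel square stud with a flat top, 24 x 24 mm, fixed on the base plate at the mirror-image place; top 47 mm above the bench. Not the mark. Origin: centre of its foot
- brake (a joint): angle of the brake lever about its vertical pivot, rad: 0 fully open (the lever points along the base's +y, away from the turntable), 1.0 fully home against its stop (an upright 10 mm pin near the pivot); grows counter-clockwise seen from above. Starts between 0 and 0.25. Drag 0.10 N m, no spring, stays where it is left.
- brake_grip (a point): point on the lever's centre line, 65 mm from its pivot, 55 mm above the bench: a good place to push. Pivot at x = +20 mm, y = +175 mm in the base's frame; the steel bar is 12 mm wide (20 mm in its end 26 mm), reaches 93 mm from the pivot, and spans 49 to 61 mm above the bench
- rosette: half-carved round pine rosette, 84 mm diameter, 30 mm high, loose on the turntable's disc between four low pins, and carried round with it. Not to be touched. Origin: centre of its underside, 62 mm above the bench
- gouge_long: loose gouge (wooden handle, steel blade), 250 x 26 x 26 mm, lying on the bench to the right of the turntable; origin under the brass collar, x towards the blade. Leave alone
- gouge_short: loose gouge, 210 x 26 x 26 mm, lying on the bench on the left; origin under the brass collar, x towards the blade. Leave alone
- mallet: dark wooden carver's mallet standing on its head, 88 mm diameter, 240 mm high; origin under its centre. Leave alone
- whetstone: loose grey sharpening stone 150 x 50 x 25 mm lying on the bench; origin under its centre. Leave alone
- offcut: small pine offcut 34 x 24 x 18 mm lying on the turntable's base plate, outside the reach of the spokes; origin under its centre. Leave alone
- cup: clay cup 72 mm diameter, 85 mm high; origin under its centre. Leave alone
- glue: white glue bottle 54 mm diameter, 150 mm high; origin under its centre. Leave alone

How it is judged:
On the way, in this order (a step that is already met when the one before it is completed fails the run):
1. the pointer rests pointing at the index post while the brake lever is still open (under 0.5 rad) (horizontal distance between pointer_aim and index_post below 0.013 m and velocity of joint turntable between -0.05 and 0.05 rad/s and value of joint brake below 0.5 rad), for 0.3 s.
2. the brake lever is home (value of joint brake above 0.9 rad), for 0.2 s.
At the end, for the whole second after the job is handed in: The turntable is at rest with the pointer's line within 13 mm (about 5 deg) of the index post's axis at the post, the brake lever is within 0.1 rad of its stop (over 0.9 rad), and the rosette still sits on the disc (within 10 mm of its axis and not raised by more than 6 mm) (horizontal distance between pointer_aim and index_post below 0.013 m and velocity of joint turntable between -0.05 and 0.05 rad/s and value of joint brake above 0.9 rad and z of rosette in the frame of base below 0.068 m and horizontal distance between rosette and base below 0.01 m); the robot touches nothing.
It fails at once if the rosette is lifted or leaves its seat on the disc (not (z of rosette in the frame of base below 0.068 m and horizontal distance between rosette and base below 0.01 m)).
It fails at once if the robot touches the rosette (over 2 N) (contact force between any of the fingers, the arm and rosette above 2 N).
It fails at once if a spoke, the pointer or the brake lever is pinched or shoved hard (over 35 N) (contact force between any of the fingers, the arm and base above 35 N).
It fails at once if a tool or other loose thing is moved (over 25 mm) (distance of any of gouge_long, gouge_short, mallet, whetstone, offcut, cup, glue from where it was at the start of the episode above 0.025 m).
It also fails if it takes over 53 s, if anything falls off the work surface, if the arm or the gripper's body presses on something with over 40 N, if the wrist force passes 120 N, or if a joint passes its speed limit or range.

## Working session

There is one attempt and no reset: what is moved stays moved. The work goes in short steps, Python scripts to look and compute and a tool call to move; the robot and the scene stay as the last step left them, time stands still between calls to the robot, and variables do not carry over. Pictures are saved under pics/ and viewed, and the job is handed in when it is done.

Besides the shell and the picture viewer there is one more tool, called after "Call:" in YAML: its name, and indented under it one key for each argument. arm_command: Moves the arm, as the interface text tells. Its arguments: {"type":"object","properties":{"targets":{"type":"string"},"newtons":{"type":"number"}},"required":["targets"]}

```bash
mkdir -p pics
cat > h.py <<'E'
import numpy as np,cv2
from workcell import bot
from scipy.spatial.transform import Rotation as R
def K(n):
    p=bot.camera_params(n); f=200/np.tan(np.radians(p['fov_y'])/2); return p,f
def rotm(r):
    r=np.array(r,float)
    return r if r.shape==(3,3) else (R.from_rotvec(r).as_matrix() if r.shape==(3,) else R.from_quat(r).as_matrix())
def onplane(n,u,v,z):
    p,f=K(n); d=np.array([(u-p['cx'])/f,-(v-p['cy'])/f,-1.]); d=rotm(p['rotation'])@d; o=np.array(p['xyz']); return o+d*(z-o[2])/d[2]
def proj(n,P):
    p,f=K(n); c=rotm(p['rotation']).T@(np.array(P)-np.array(p['xyz'])); return p['cx']+f*c[0]/-c[2],p['cy']-f*c[1]/-c[2]
def worldmap(n):
    img,d=bot.read_camera(n); p,f=K(n); v,u=np.mgrid[0:400,0:640]
    c=np.stack([(u-p['cx'])/f*d,-(v-p['cy'])/f*d,-d],-1)
    return img,d,c@rotm(p['rotation']).T+np.array(p['xyz'])
E
python3 - <<'E'
from h import *
s=bot.read_state();print(s)
for n in('top','scene'):
    p=bot.camera_params(n);print(n,p)
    img,d,W=worldmap(n);cv2.imwrite(f'pics/{n}0.png',img);np.savez(f'{n}0.npz',img=img,d=d,W=W)
print(bot.camera_params('wrist'))
E
```

```text
{'time': 0.0, 'q': array([-1.35788997e+00,  2.64745155e-01,  1.60538540e+00, -3.78657054e-06,
        1.27372842e+00, -3.69073705e-02]), 'joint_vel': array([ 0.0016957 ,  0.00054587,  0.00100456,  0.00126038,  0.00010403,
       -0.00092409]), 'joint_torque': array([ 1.31790737e-03, -5.15103793e+01, -3.67315686e+01,  5.09155871e-04,
        1.28400960e-02,  6.58528933e-06]), 'tool_pos': array([ 0.16671016, -0.6533188 ,  0.22996129]), 'tcp_rot': array([-3.11487749e+00, -3.91107433e-01,  3.18302077e-04]), 'wrist_force': array([-0.28303634,  0.65448065, -0.57104012]), 'torque': array([-0.00078878, -0.04646854,  0.0143972 ]), 'width': 1.0004005582350044}
top {'fov_y': 55.53124845993299, 'cx': 319.1213670843756, 'cy': 205.21694360978054, 'xyz': array([3.97136800e-01, 7.39470745e-04, 1.11220107e+00]), 'rotation': array([ 0.12942598, -0.1351817 , -1.55419868])}
scene {'fov_y': 53.27665790791959, 'cx': 320.1953913682018, 'cy': 194.08904611659858, 'xyz': array([1.21300302, 0.26346293, 0.87167442]), 'rotation': array([0.45809755, 0.69166062, 1.89559762])}
{'fov_y': 65.70646984690485, 'cx': 322.1723823920773, 'cy': 196.72595394887142, 'T_tool_cam': array([[ 7.77138258e-04,  9.44625528e-01,  3.28149368e-01,
         8.52071854e-02],
       [ 9.99999697e-01, -7.18651827e-04, -2.99501297e-04,
        -2.52899044e-05],
       [-4.70914279e-05,  3.28149501e-01, -9.44625800e-01,
        -1.43102479e-01],
       [ 0.00000000e+00,  0.00000000e+00,  0.00000000e+00,
         1.00000000e+00]])}
```

View pics/top0.png

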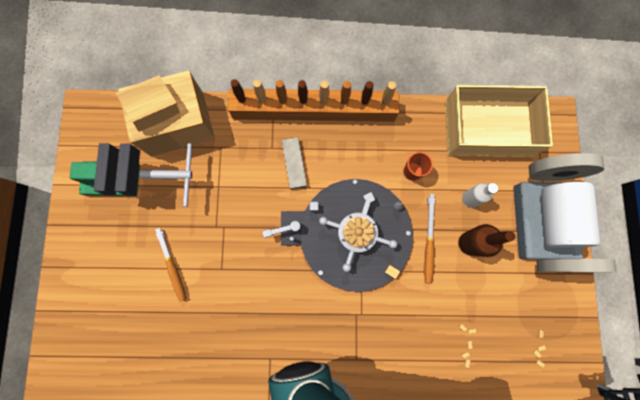

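View pics/scene0.png

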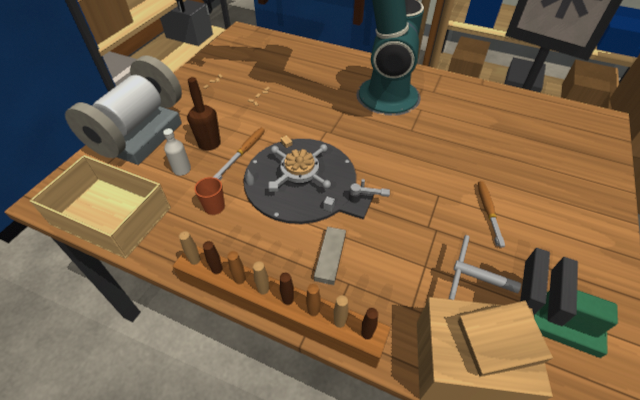

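Run:
```python
from h import *
for n in('top','scene'):
    z=np.load(n+'0.npz');W=z['W']
    print(n,proj(n,[0.167,-.654,.231]))
    if n=='top': print(W[200:400:20,540].round(3))
img=np.load('top0.npz')['img'];cv2.imwrite('pics/t1.png',cv2.resize(img[150:310,240:440],None,fx=4,fy=3.75 and 4,interpolation=cv2.INTER_CUBIC)[:600])
i,d=bot.read_camera('wrist');cv2.imwrite('pics/w0.png',i)
img=np.load('scene0.npz')['img'];cv2.imwrite('pics/s1.png',cv2.resize(img[120:230,220:410],None,fx=4,fy=4,interpolation=cv2.INTER_CUBIC))
```

```text
top (np.float64(614.9745309392256), np.float64(380.25326361320265))
[[ 0.601 -0.63   0.052]
 [ 0.545 -0.631  0.043]
 [ 0.488 -0.624  0.046]
 [ 0.43  -0.578  0.116]
 [ 0.376 -0.643 -0.003]
 [ 0.32  -0.637 -0.   ]
 [ 0.265 -0.634 -0.004]
 [ 0.211 -0.628 -0.001]
 [ 0.158 -0.622  0.   ]
 [ 0.105 -0.619 -0.002]]
scene (np.float64(196.27339421624163), np.float64(16.417350820512496))
```

View pics/t1.png

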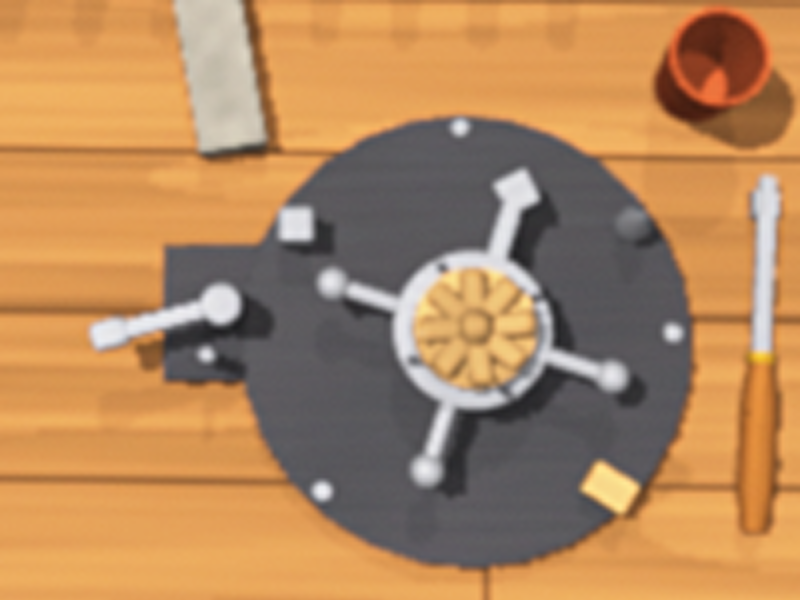

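View pics/s1.png

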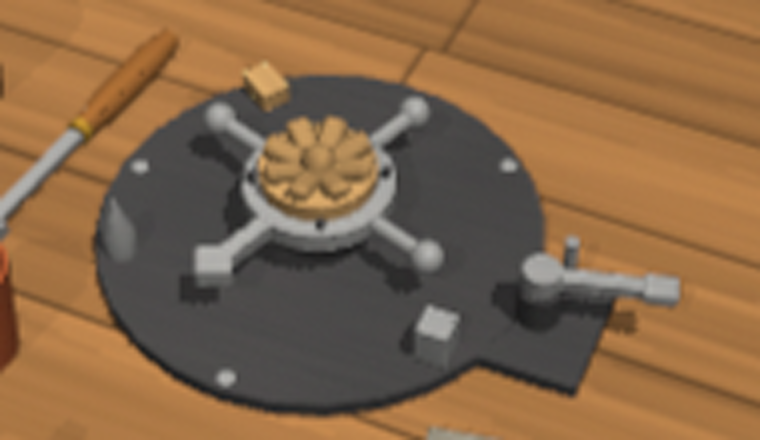

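View pics/w0.png

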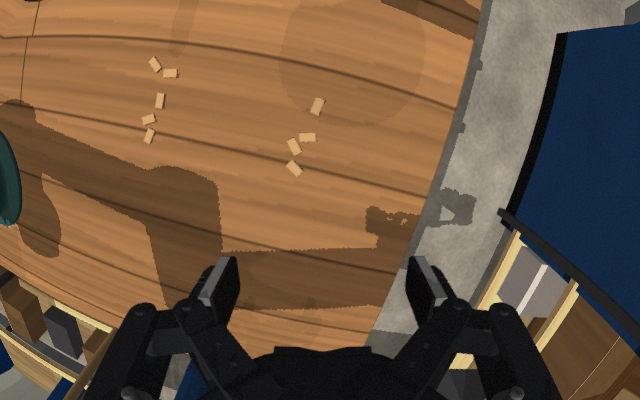

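Run:
```python
from h import *
z=np.load('top0.npz');img=z['img']
def C(x,y): return 240+(x+.5)/4-.5,150+(y+.5)/4-.5
for nm,x,y,h in [('ptr',517,188,.061),('b1',331,283,.061),('b2',612,376,.061),('b3',427,471,.061),('disc',473,329,.062),('ros',475,324,.092),('post',632,222,.055),('stud',297,224,.047),('lev pivot',221,304,.065),('lev end',106,334,.061),('stop',206,354,.05),('offcut',611,487,.033)]:
    print(nm,onplane('top',*C(x,y),h).round(4))
# base disc dark mask
hsv=cv2.cvtColor(img,cv2.COLOR_BGR2HSV)
W=z['W']
m=((hsv[...,1]<60)&(hsv[...,2]<110)).astype(np.uint8);m[:,:299]=0;m[:,430:]=0;m[:150]=0;m[310:]=0
n,l,st,ce=cv2.connectedComponentsWithStats(m);k=1+st[1:,4].argmax();print(st[k])
c=max(cv2.findContours((l==k).astype(np.uint8),cv2.RETR_EXTERNAL,cv2.CHAIN_APPROX_NONE)[0],key=cv2.contourArea)[:,0]
P=np.array([onplane('top',u,v,.015)[:2] for u,v in c if u>308])
A=np.c_[2*P,np.ones(len(P))];s=np.linalg.lstsq(A,(P**2).sum(1),rcond=None)[0];print('base centre',s[:2],np.sqrt(s[2]+s[:2]@s[:2]))
```

```text
ptr [ 0.6027 -0.142   0.061 ]
b1 [ 0.5335 -0.0116  0.061 ]
b2 [ 0.4713 -0.2063  0.061 ]
b3 [ 0.405  -0.0786  0.061 ]
disc [ 0.5025 -0.1104  0.062 ]
ros [ 0.5029 -0.1086  0.092 ]
post [ 0.5804 -0.2239  0.055 ]
stud [0.5773 0.0128 0.047 ]
lev pivot [0.5174 0.0644 0.065 ]
lev end [0.4959 0.1438 0.061 ]
stop [0.4839 0.075  0.05  ]
offcut [ 0.3957 -0.2096  0.033 ]
[ 299  180  114  112 7716]
base centre [ 0.50185001 -0.11143309] 0.1557389545358633
```

```bash
cat >> h.py <<'E'
def shift(P,yaw=None):
    s=bot.read_state();M=rotm(s['tcp_rot']); d=M.T@(np.array(P)-s['tool_pos'])*1000
    r=np.zeros(3)
    if yaw is not None:
        y=np.radians(yaw); T=np.array([[np.cos(y),np.sin(y),0],[np.sin(y),-np.cos(y),0],[0,0,-1.]])
        r=np.degrees(R.from_matrix(M.T@T).as_rotvec())
    print(P,'->',d.round(1),r.round(1)); return d
E
python3 - <<'E'
from h import *
shift([.43,-.16,.2],45)
shift([.30,-.41,.22],45)
E
```

```text
[0.43, -0.16, 0.2] -> [ 377.1 -413.    31. ] [ -0.1  -0.  -30.7]
[0.3, -0.41, 0.22] -> [ 189.3 -203.    10.6] [ -0.1  -0.  -30.7]
```

Call:
arm_command:
  targets: "20 -21 1 0 0 -3 0;40 -42 2 0 0 -7 0;62 -66 3 0 0 -11 0;84 -90 5 0 0 -15 0;106 -114 6 0 0 -19 0;128 -138 7 0 0 -23 0;150 -162 8 0 0 -27 0;172 -186 9 0 0 -30.7 0;194 -210 10 0 0 -30.7 0;216 -234 12 0 0 -30.7 0"
  newtons: 20

```text
time: 0.98
tool_pos: [0.3187, -0.3724, 0.2192]
tcp_rot: [2.902, 1.202, 0.0]
wrist_force: [0.7, -0.1, 0.9]
width: -0.002
```

Run:
```python
from h import *
shift([.42,-.145,.15],45)
print(bot.read_state()['wrist_force'])
```

```text
[0.42, -0.145, 0.15] -> [232.4 -89.1  69.2] [ 0. -0.  0.]
[ 0.70054578 -0.05842727  0.88057464]
```

Call:
arm_command:
  targets: "25 -10 5 0 0 0 0;50 -20 10 0 0 0 0;76 -29 18 0 0 0 0;102 -39 26 0 0 0 0;128 -49 34 0 0 0 0;154 -59 42 0 0 0 0;180 -69 52 0 0 0 0;206 -79 62 0 0 0 0;232 -89 69 0 0 0 0;232 -89 69 0 0 0 0"

```text
time: 1.82
tool_pos: [0.4191, -0.1428, 0.1484]
tcp_rot: [-2.897, -1.206, 0.002]
wrist_force: [-0.9, -0.1, -0.9]
width: 0.001
```

Run:
```python
from h import *
s=bot.read_state();print(s['tool_pos'],s['wrist_force'])
shift([.42,-.145,.047],45)
i,d=bot.read_camera('wrist');cv2.imwrite('pics/w1.png',i)
```

```text
[ 0.41914496 -0.14280868  0.14836643] [-0.86236484 -0.11243061 -0.94655804]
[0.42, -0.145, 0.047] -> [ -1.    2.6 101.4] [-0.2 -0.   0.2]
```

View pics/w1.png

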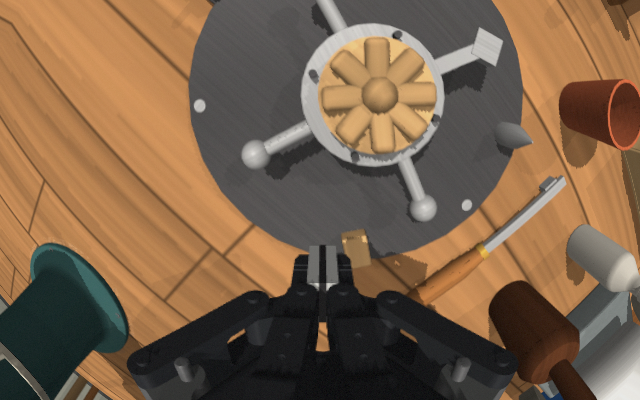

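```bash
cat >> h.py <<'E'
def wristmap():
    s=bot.read_state(); img,d=bot.read_camera('wrist'); p,f=K('wrist'); v,u=np.mgrid[0:400,0:640]
    a=(u-p['cx'])/f;b=(v-p['cy'])/f;r=np.hypot(a,b)+1e-9;t=np.tan(r)/r
    c=np.stack([a*t*d,-b*t*d,-d],-1);T=p['T_tool_cam']
    tl=c@T[:3,:3].T+T[:3,3]; return img,d,tl,tl@rotm(s['tcp_rot']).T+s['tool_pos']
E
python3 - <<'E'
from h import *
img,d,tl,W=wristmap()
m=(d>0)&(tl[...,2]<.004)&(abs(tl[...,1])<.12)&(tl[...,0]<.05)&(tl[...,0]>-.06)
m[:240]=0
for z in np.arange(-.12,0.01,.01):
    k=m&(abs(tl[...,2]-z)<.005)
    if k.sum()>5:
        q=tl[k]; print(round(z,3),k.sum(),'x',q[:,0].min().round(3),q[:,0].max().round(3),'y',q[:,1].min().round(3),q[:,1].max().round(3))
for u,v in[(256,154),(422,208),(487,46),(515,138),(380,95)]: print(u,v,W[v,u].round(3))
E
```

```text
-0.1 2592 x 0.001 0.022 y -0.055 0.056
-0.09 10084 x -0.003 0.022 y -0.062 0.062
-0.08 6886 x -0.011 0.019 y -0.06 0.061
-0.07 5432 x -0.011 0.019 y -0.053 0.052
-0.06 4934 x -0.011 0.017 y -0.044 0.045
-0.05 3095 x -0.012 0.015 y -0.036 0.037
-0.04 933 x -0.011 0.015 y -0.027 0.029
-0.03 679 x 0.006 0.013 y -0.013 0.014
-0.02 651 x 0.006 0.013 y -0.013 0.014
-0.01 450 x 0.006 0.012 y -0.013 0.013
-0.0 25 x 0.011 0.011 y -0.006 0.007
256 154 [ 0.412 -0.081  0.067]
422 208 [ 0.474 -0.204  0.067]
487 46 [ 0.604 -0.143  0.063]
515 138 [ 0.582 -0.226  0.051]
380 95 [ 0.505 -0.111  0.091]
```

Run:
```python
from h import *
shift([.392,-.121,.12],72)
shift([.392,-.121,.047],72)
```

```text
[0.392, -0.121, 0.12] -> [ -1.3 -36.8  29.8] [ -0.1   0.  -26.8]
[0.392, -0.121, 0.047] -> [ -1.2 -36.7 102.8] [ -0.1   0.  -26.8]
```

Call:
arm_command:
  targets: "-1 -10 5 0 0 -6 0;-1 -20 10 0 0 -12 0;-1 -30 18 0 0 -18 0;-1 -37 28 0 0 -24 0;-1 -37 45 0 0 -27 0;-1 -37 62 0 0 -27 0;-1 -37 80 0 0 -27 0;-1 -37 95 0 0 -27 0;-1 -37 101 0 0 -27 0;-1 -37 101 0 0 -27 0"

```text
time: 2.75
tool_pos: [0.391, -0.1219, 0.0482]
tcp_rot: [-2.541, -1.844, 0.003]
wrist_force: [-0.7, -0.3, -0.7]
width: -0.003
```

```bash
cat > arc.py <<'E'
from h import *
import sys
A=np.array([.503,-.110])
def fp(th,off=.023,r=.102):
    t=np.radians(th);e=np.array([np.cos(t),np.sin(t)]);n=np.array([-e[1],e[0]]);return [*(A+r*e+off*n),.047]
E
python3 - <<'E'
from arc import *
s=bot.read_state();print(s['tool_pos'],s['wrist_force'])
for th in (162,158,154,150,146,142,138): shift(fp(th),th-90)
E
```

```text
[ 0.39104336 -0.12192858  0.0481628 ] [-0.67124948 -0.31756058 -0.66217515]
[np.float64(0.39888484446727057), np.float64(-0.10035456644854389), 0.047] -> [22.9  0.8  1.2] [-0.2  0.  -0.1]
[np.float64(0.3998112951856217), np.float64(-0.09311535612661306), 0.047] -> [30.1 -0.6  1.2] [-0.2  0.   3.9]
[np.float64(0.4012404709013362), np.float64(-0.08595840609239497), 0.047] -> [37.4 -1.5  1.2] [-0.2  0.   7.9]
[np.float64(0.40316540881398727), np.float64(-0.0789185842870421), 0.047] -> [44.6 -1.8  1.2] [-0.2  0.  11.9]
[np.float64(0.4055767308195586), np.float64(-0.07203018801474978), 0.047] -> [51.9 -1.7  1.2] [-0.2  0.  15.9]
[np.float64(0.40846268919962425), np.float64(-0.06532677684973745), 0.047] -> [59.2 -1.   1.2] [-0.2  0.  19.9]
[np.float64(0.4118092238550521), np.float64(-0.05884100913737651), 0.047] -> [66.4  0.2  1.2] [-0.2  0.  23.9]
```

Call:
arm_command:
  targets: "9 0 0 0 0 0 0;16 0 0 0 0 0 0;22 0 0 0 0 1 0;27 0 0 0 0 2 0;32 -1 0 0 0 5 0;37.5 -1.5 0 0 0 8 0;42 -1.7 0 0 0 11 0;47 -1.8 0 0 0 13 0;52 -1.7 0 0 0 16 0;52 -1.7 0 0 0 16 0"

```text
time: 3.58
tool_pos: [0.4083, -0.0707, 0.0505]
tcp_rot: [2.772, 1.474, 0.003]
wrist_force: [0.1, 0.0, -0.6]
width: -0.002
```

Run:
```python
from arc import *
s=bot.read_state();print(s['tool_pos'],s['wrist_force'])
img,d,tl,W=wristmap();cv2.imwrite('pics/w2.png',img)
i,_=bot.read_camera('top');cv2.imwrite('pics/t2.png',cv2.resize(i[150:300,240:440],None,fx=4,fy=4,interpolation=cv2.INTER_CUBIC))
for th in (146,140,136,132,128,124): shift(fp(th),th-90)
```

```text
[ 0.40831189 -0.07069474  0.05053906] [ 0.12142649  0.01512712 -0.55235208]
[np.float64(0.4055767308195586), np.float64(-0.07203018801474978), 0.047] -> [-2.1 -1.5  3.2] [ 0.1 -0.   0.2]
[np.float64(0.41007935177907384), np.float64(-0.06205468600370947), 0.047] -> [ 8.7 -3.3  3.2] [ 0.1 -0.1  6.2]
[np.float64(0.41365019784490065), np.float64(-0.055689661620971276), 0.047] -> [16.  -3.9  3.2] [ 0.1 -0.1 10.2]
[np.float64(0.4176563471654164), np.float64(-0.04958923174755954), 0.047] -> [23.3 -3.9  3.2] [ 0.1 -0.1 14.2]
[np.float64(0.42207828218382826), np.float64(-0.043783117064604506), 0.047] -> [30.6 -3.5  3.3] [ 0.1 -0.1 18.2]
[np.float64(0.4268944596772179), np.float64(-0.03829960437921292), 0.047] -> [37.8 -2.6  3.3] [ 0.1 -0.1 22.2]
```

View pics/w2.png

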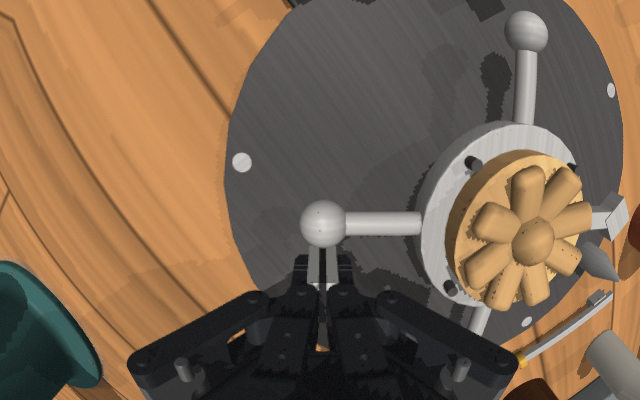

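View pics/t2.png

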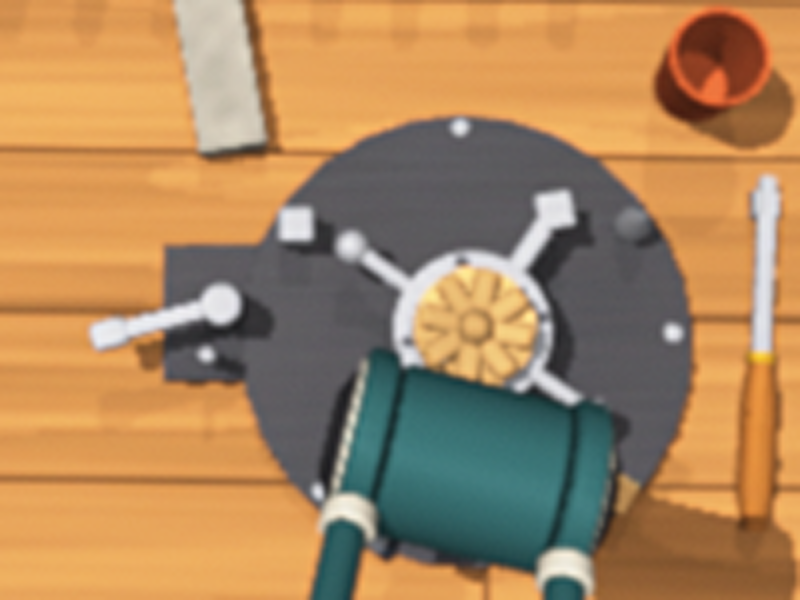

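Call:
arm_command:
  targets: "5 -1.5 1 0 0 3 0;9 -3 2 0 0 6 0;13 -3.5 2 0 0 8 0;17 -4 2 0 0 11 0;21 -4 2 0 0 13 0;24 -4 2 0 0 15 0;26 -4 2 0 0 16 0;26 -4 2 0 0 16 0"

```text
time: 4.35
tool_pos: [0.4186, -0.0476, 0.0477]
tcp_rot: [2.951, 1.076, 0.001]
wrist_force: [-0.6, 0.4, 0.6]
width: -0.003
```

```bash
cat > meas.py <<'E'
from arc import *
img,d=bot.read_camera('top')
np.save('top_last.npy',img)
cv2.imwrite('pics/'+sys.argv[1]+'.png',cv2.resize(img[150:300,240:440],None,fx=4,fy=4,interpolation=cv2.INTER_CUBIC))
s=bot.read_state();print(s['time'],s['tool_pos'],s['wrist_force'])
E
python3 meas.py t3
python3 - <<'E'
from arc import *
for th in (130,128,126,124,122): shift(fp(th),th-90)
E
```

```text
4.4 [ 0.41854716 -0.04763908  0.04759903] [-0.52741317  0.12354712  0.06828815]
[np.float64(0.41981664162023646), np.float64(-0.04664758182465466), 0.047] -> [1.6 0.1 0.6] [ 0.  -0.   0.1]
[np.float64(0.42207828218382826), np.float64(-0.043783117064604506), 0.047] -> [ 5.2 -0.7  0.6] [ 0.  -0.   2.1]
[np.float64(0.42443851339554395), np.float64(-0.04099932737648224), 0.047] -> [ 8.8 -1.3  0.6] [ 0.  -0.   4.1]
[np.float64(0.4268944596772179), np.float64(-0.03829960437921292), 0.047] -> [12.4 -1.8  0.6] [ 0.  -0.   6.1]
[np.float64(0.42944312883661534), np.float64(-0.035687237269408256), 0.047] -> [16.  -2.1  0.6] [ 0.  -0.   8.1]
```

View pics/t3.png

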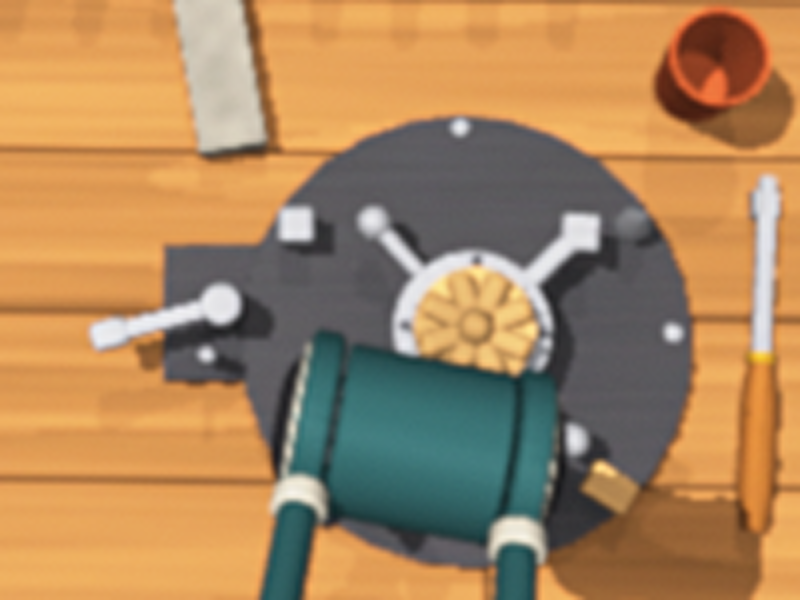

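```bash
cat > ang.py <<'E'
from arc import *
def C(x,y): return 240+(x+.5)/4-.5,150+(y+.5)/4-.5
def W(x,y,h): return onplane('top',*C(x,y),h)[:2]
def ang(P,Q): d=P-Q; return np.degrees(np.arctan2(d[1],d[0]))
E
python3 - <<'E'
from ang import *
b1=W(373,221,.059);b2=W(576,439,.059);A=(b1+b2)/2;print(A,'ptr by balls',ang(b1,b2)-90,'by head',ang(W(582,231,.061),A))
for h,x,y in((.05,632,223),(.055,632,222)): print('post',ang(W(x,y,h),A))
print('stud',ang(W(297,224,.047),A))
E
```

```text
[ 0.50303527 -0.11091194] ptr by balls -46.919695077363826 by head -47.716449440644105
post -55.77403018328908
post -55.57860165760638
stud 59.03150238743289
```

Call:
arm_command:
  targets: "3 -0.5 0 0 0 2 0;6 -1 0 0 0 3.5 0;9 -1.5 0 0 0 5 0;11 -2 0 0 0 6 0;12.5 -2 0 0 0 7 0;13.5 -2 0 0 0 7.5 0;13.5 -2 0 0 0 7.5 0;13.5 -2 0 0 0 7.5 0"

```text
time: 5.07
tool_pos: [0.4271, -0.0374, 0.0472]
tcp_rot: [-3.016, -0.88, 0.0]
wrist_force: [-0.5, 0.2, 0.4]
width: -0.002
```

```bash
python3 meas.py t4
```

```text
5.1167 [ 0.42713599 -0.03742925  0.04719556] [-0.97344087 -0.43076223 -0.16026614]
```

View pics/t4.png

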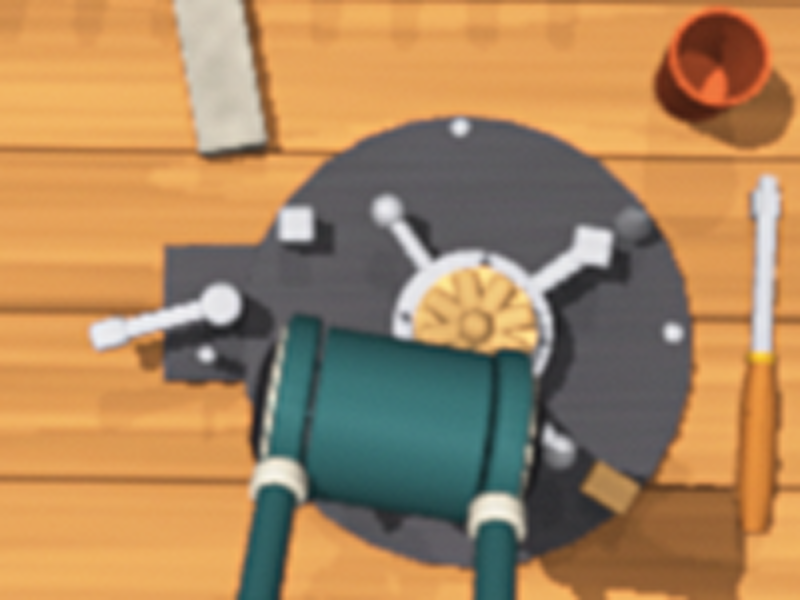

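Run:
```python
from ang import *
A=np.array([.5030,-.1105])
b1=W(386,210,.059);b2=W(559,450,.059);print((b1+b2)/2,'ptr by balls',ang(b1,b2)-90,'by head',ang(W(595,245,.061),A),'b1',ang(b1,A)-90)
```

```text
[ 0.50321435 -0.10956861] ptr by balls -54.208382586745 by head -55.15837310421096 b1 -53.85743578316801
```

Call:
arm_command:
  targets: "1 0 0 0 0 0.5 0;1.5 0 0 0 0 1 0;1.5 0 0 0 0 1 0;1.5 0 0 0 0 1 0;-10 0 0 0 0 1 0;-22 0 0 0 0 1 0;-25 0 -20 0 0 1 0;-25 0 -50 0 0 1 0;-25 0 -80 0 0 1 0;-25 0 -100 0 0 1 0"

```text
time: 5.95
tool_pos: [0.4063, -0.0518, 0.1498]
tcp_rot: [3.022, 0.852, 0.005]
wrist_force: [0.2, 0.1, 0.1]
width: 0.002
```

```bash
python3 meas.py t5;python3 - <<'E'
from arc import *
img,d,tl,W=wristmap();cv2.imwrite('pics/w5.png',img)
i,_=bot.read_camera('scene');cv2.imwrite('pics/s5.png',cv2.resize(i[120:230,220:410],None,fx=4,fy=4,interpolation=cv2.INTER_CUBIC))
shift([.36,.10,.15]);shift([.55,.20,.15])
E
```

```text
6.0 [ 0.40909197 -0.05226455  0.15353879] [ 1.4618614  -0.23881104  2.66844094]
[0.36, 0.1, 0.15] -> [  38.9 -154.2   -1. ] [0. 0. 0.]
[0.55, 0.2, 0.15] -> [ 2.531e+02 -1.403e+02 -1.000e-01] [0. 0. 0.]
```

View pics/t5.png

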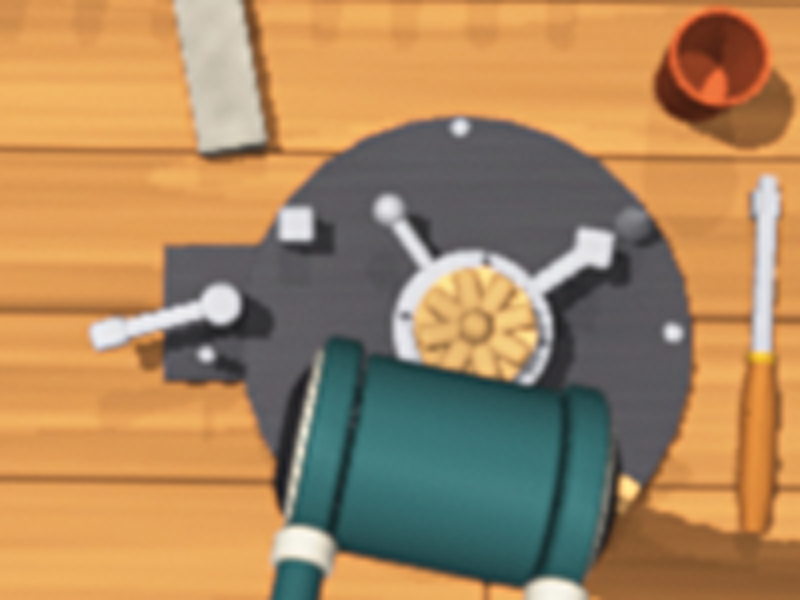

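View pics/s5.png

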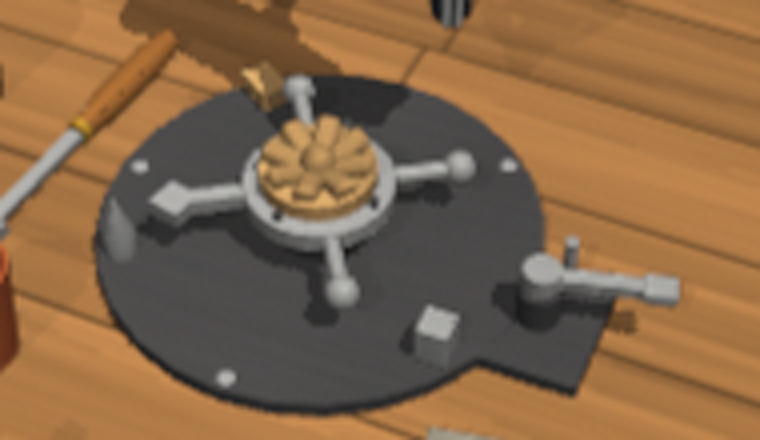

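View pics/w5.png

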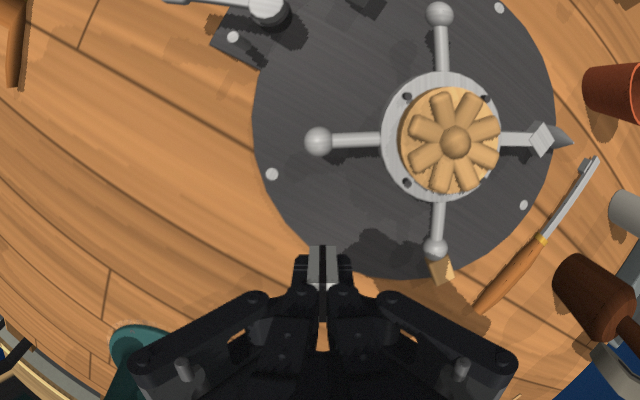

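```bash
cat >> h.py <<'E'
def wplane(u,v,z,s=None):
    s=s or bot.read_state(); p,f=K('wrist'); a=np.array([u-p['cx'],v-p['cy']])/f;r=np.hypot(*a);t=np.sin(r)/r
    T=np.array(p['T_tool_cam']);M=rotm(s['tcp_rot']); d=M@T[:3,:3]@np.array([a[0]*t,-a[1]*t,-np.cos(r)]);o=M@T[:3,3]+s['tool_pos']; return (o+d*(z-o[2])/d[2])[:2]
E
python3 - <<'E'
from ang import *
img=cv2.imread('pics/w5.png')
cv2.imwrite('pics/w5z.png',cv2.resize(img[90:190,490:610],None,fx=6,fy=6,interpolation=cv2.INTER_CUBIC))
img=np.load('top_last.npy');cv2.imwrite('pics/t5z.png',cv2.resize(img[190:240,320:420],None,fx=8,fy=8,interpolation=cv2.INTER_CUBIC))
s=bot.read_state()
b=[wplane(318,141,.055,s),wplane(440,16,.055,s),wplane(435,246,.055,s)]
A=(b[1]+b[2])/2
print(A,[np.hypot(*(q-A)).round(4) for q in b],'ptr',ang(A,b[0]),ang(b[1],b[2])-90,'head',ang(wplane(541,139,.061,s),A),'post',[ang(wplane(u,v,.065,s),A) for u,v in((572,142),(570,143))])
b1=W(388,208,.059);print('top b1',ang(b1,np.array([.503,-.1105]))-90,'head',ang(W(596,247,.061),np.array([.503,-.1105])))
E
```

```text
[ 0.50515923 -0.10722289] [np.float64(0.1012), np.float64(0.0991), np.float64(0.0991)] ptr -55.18666608015835 -55.56546258996622 head -55.28842262556026 post [np.float64(-55.72208302703277), np.float64(-56.17040500960077)]
top b1 -54.96041237482918 head -56.00550890996899
```

View pics/w5z.png

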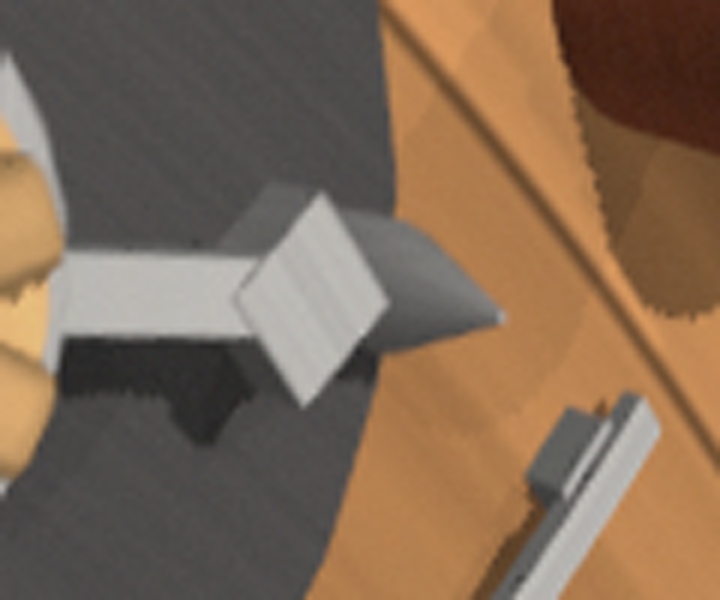

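View pics/t5z.png

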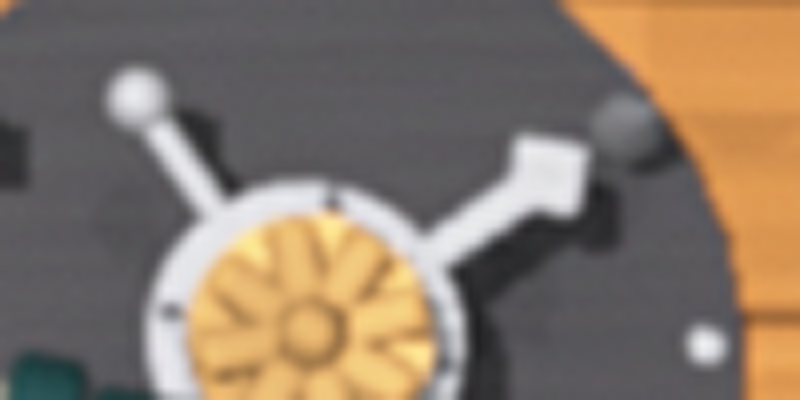

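```bash
cat > br.py <<'E'
from h import *
P=np.array([.518,.065])
def fb(a,off=.021,r=.078):
    t=np.radians(a);e=np.array([np.cos(t),np.sin(t)]);n=np.array([e[1],-e[0]]);return [*(P+r*e+off*n).round(4),.047]
E
python3 - <<'E'
from br import *
p=fb(105,.045);print(p);shift(p[:2]+[.13],15);shift(p,15)
E
```

```text
[np.float64(0.5413), np.float64(0.152), 0.047]
[np.float64(0.5413), np.float64(0.152), 0.13] -> [ 220.6 -104.    19.9] [ 0.2 -0.3 16.5]
[np.float64(0.5413), np.float64(0.152), 0.047] -> [ 220.2 -104.3  102.9] [ 0.2 -0.3 16.5]
```

Call:
arm_command:
  targets: "24 -11 0 0 0 2 0;49 -23 0 0 0 4 0;74 -35 0 0 0 6 0;98 -46 3 0 0 8 0;123 -58 6 0 0 10 0;147 -70 9 0 0 12 0;172 -81 12 0 0 14 0;196 -92 16 0 0 16.5 0;220 -104 20 0 0 16.5 0;220 -104 20 0 0 16.5 0"

```text
time: 6.93
tool_pos: [0.5399, 0.1553, 0.1247]
tcp_rot: [-3.113, -0.413, 0.002]
wrist_force: [0.5, -0.7, -0.3]
width: 0.001
```

Run:
```python
from br import *
s=bot.read_state();print(s['tool_pos'],s['wrist_force'])
i,_=bot.read_camera('wrist');cv2.imwrite('pics/w6.png',i)
shift(fb(105,.045),15)
```

```text
[0.5398568  0.15526047 0.1247163 ] [ 0.45677858 -0.74551066 -0.25816964]
[np.float64(0.5413), np.float64(0.152), 0.047] -> [ 2.5  2.2 77.8] [-0.   0.2  0.1]
```

View pics/w6.png

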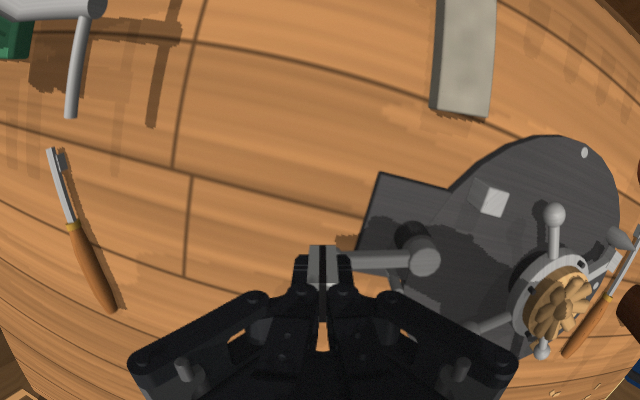

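Call:
arm_command:
  targets: "2 2 12 0 0 0 0;2 2 26 0 0 0 0;2 2 40 0 0 0 0;2 2 54 0 0 0 0;2 2 67 0 0 0 0;2 2 76 0 0 0 0;2 2 76 0 0 0 0"

```text
time: 7.57
tool_pos: [0.539, 0.1499, 0.0482]
tcp_rot: [3.114, 0.409, -0.009]
wrist_force: [-0.5, 0.3, -0.2]
width: 0.001
```

Run:
```python
from br import *
s=bot.read_state();print(s['tool_pos'],s['wrist_force'])
for a in (105,111,117,123,129,135,141,147,149): shift(fb(a),a-90)
```

```text
[0.5390231  0.14988703 0.04815003] [-0.47002828  0.28472956 -0.20567132]
[np.float64(0.5181), np.float64(0.1458), 0.047] -> [-21.3  -1.5   1.3] [-0.   0.3 -0. ]
[np.float64(0.5097), np.float64(0.1453), 0.047] -> [-29.5  -3.1   1.3] [-0.   0.3 -6. ]
[np.float64(0.5013), np.float64(0.144), 0.047] -> [-38.   -4.1   1.4] [ -0.    0.3 -12. ]
[np.float64(0.4931), np.float64(0.1419), 0.047] -> [-46.4  -4.1   1.4] [ -0.1   0.3 -18. ]
[np.float64(0.4852), np.float64(0.1388), 0.047] -> [-54.9  -3.2   1.5] [ -0.1   0.3 -24. ]
[np.float64(0.4777), np.float64(0.135), 0.047] -> [-63.1  -1.5   1.5] [ -0.1   0.3 -30. ]
[np.float64(0.4706), np.float64(0.1304), 0.047] -> [-71.1   1.2   1.5] [ -0.1   0.3 -36. ]
[np.float64(0.464), np.float64(0.1251), 0.047] -> [-78.9   4.6   1.6] [ -0.1   0.3 -42. ]
[np.float64(0.462), np.float64(0.1232), 0.047] -> [-81.3   5.9   1.6] [ -0.1   0.3 -44. ]
```

Push to about 135° first.

Call:
arm_command:
  targets: "-8 0 0 0 0 0 0;-15 -1 0 0 0 0 0;-21 -1.5 0 0 0 0 0;-27 -2.5 0 0 0 -4 0;-33 -3.5 0 0 0 -8 0;-39 -4 0 0 0 -12.5 0;-45 -4 0 0 0 -17 0;-51 -3.5 0 0 0 -21 0;-57 -3 0 0 0 -25.5 0;-63 -1.5 0 0 0 -30 0"

```text
time: 8.4
tool_pos: [0.481, 0.1369, 0.0526]
tcp_rot: [2.9, 1.208, 0.005]
wrist_force: [1.3, 1.0, 0.4]
width: 0.002
```

```bash
python3 meas.py t7
python3 - <<'E'
from br import *
for a in (135,139,143,147,149): shift(fb(a),a-90)
E
```

```text
8.45 [0.47965785 0.13630645 0.05222835] [-0.99684754 -0.75329687  0.17215538]
[np.float64(0.4777), np.float64(0.135), 0.047] -> [-2.3 -0.5  5.2] [ 0.  -0.1  0.5]
[np.float64(0.4729), np.float64(0.132), 0.047] -> [-7.8 -1.8  5.2] [ 0.  -0.1 -3.5]
[np.float64(0.4683), np.float64(0.1287), 0.047] -> [-13.4  -2.8   5.2] [ 0.  -0.1 -7.5]
[np.float64(0.464), np.float64(0.1251), 0.047] -> [-19.   -3.3   5.2] [  0.1  -0.1 -11.5]
[np.float64(0.462), np.float64(0.1232), 0.047] -> [-21.7  -3.4   5.2] [  0.1  -0.1 -13.5]
```

View pics/t7.png

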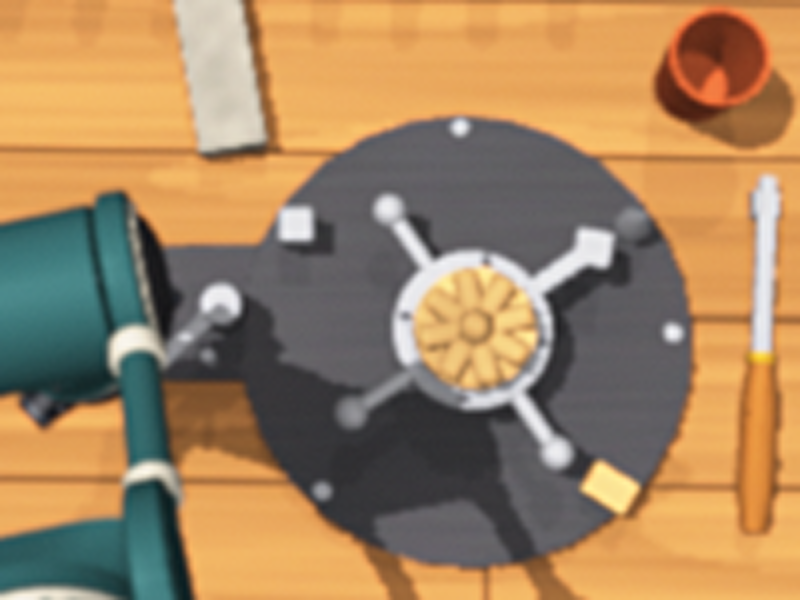

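Call:
arm_command:
  targets: "-3 -0.5 2 0 0 -2 0;-6 -1 4 0 0 -3 0;-9 -2 4 0 0 -5 0;-12 -2.5 4 0 0 -7 0;-14 -3 4 0 0 -8 0;-16 -3 4 0 0 -9 0;-16 -3 4 0 0 -9 0"

```text
time: 9.03
tool_pos: [0.4671, 0.1272, 0.0476]
tcp_rot: [2.799, 1.426, 0.001]
wrist_force: [1.0, 0.1, 1.2]
width: 0.003
```

Run:
```python
from br import *
s=bot.read_state();print(s['tool_pos'],s['wrist_force'])
for a in (143,145,147,149,151): shift(fb(a),a-90)
```

```text
[0.46708362 0.12720009 0.04761994] [0.96561769 0.09252255 1.23745275]
[np.float64(0.4683), np.float64(0.1287), 0.047] -> [1.9 0.1 0.6] [ 0. -0.  1.]
[np.float64(0.4662), np.float64(0.1269), 0.047] -> [-0.8 -0.5  0.6] [ 0. -0. -1.]
[np.float64(0.464), np.float64(0.1251), 0.047] -> [-3.5 -1.3  0.6] [ 0. -0. -3.]
[np.float64(0.462), np.float64(0.1232), 0.047] -> [-6.2 -1.8  0.6] [ 0. -0. -5.]
[np.float64(0.46), np.float64(0.1212), 0.047] -> [-9.  -2.2  0.6] [ 0. -0. -7.]
```

Call:
arm_command:
  targets: "-1 -0.3 0 0 0 -1 0;-2 -0.7 0 0 0 -2 0;-3 -1 0 0 0 -3 0;-4 -1.3 0 0 0 -3.5 0;-4 -1.3 0 0 0 -3.5 0"

```text
time: 9.45
tool_pos: [0.4644, 0.1252, 0.0474]
tcp_rot: [-2.754, -1.512, -0.003]
wrist_force: [2.7, 3.6, -1.3]
width: 0.005
```

Call:
arm_command:
  targets: "-0.5 -0.2 0 0 0 -0.5 0;-1 -0.3 0 0 0 -1 0;-1 -0.3 0 0 0 -1 0"

```text
time: 9.7
tool_pos: [0.4642, 0.1252, 0.0475]
tcp_rot: [-2.741, -1.535, -0.006]
wrist_force: [4.0, 6.5, -4.2]
width: 0.0
```

Call:
arm_command:
  targets: "5 1 0 0 0 0 0;15 1 0 0 0 0 0;28 1 0 0 0 0 0;32 1 -20 0 0 0 0;32 1 -50 0 0 0 0;32 1 -80 0 0 0 0;32 1 -110 0 0 0 0;50 -15 -125 0 0 0 0;72 -40 -130 0 0 0 0;95 -65 -130 0 0 0 0"

```text
time: 10.53
tool_pos: [0.4588, 0.2408, 0.1802]
tcp_rot: [2.742, 1.532, 0.007]
wrist_force: [0.5, 0.0, 0.2]
width: -0.001
```

```bash
python3 meas.py t9
python3 - <<'E'
from h import *
i,_=bot.read_camera('scene');cv2.imwrite('pics/s9.png',cv2.resize(i[120:230,220:410],None,fx=4,fy=4,interpolation=cv2.INTER_CUBIC))
E
```

```text
10.5833 [0.4562465  0.24613999 0.17903779] [-1.61350167  3.74604724  0.02570054]
```

View pics/t9.png

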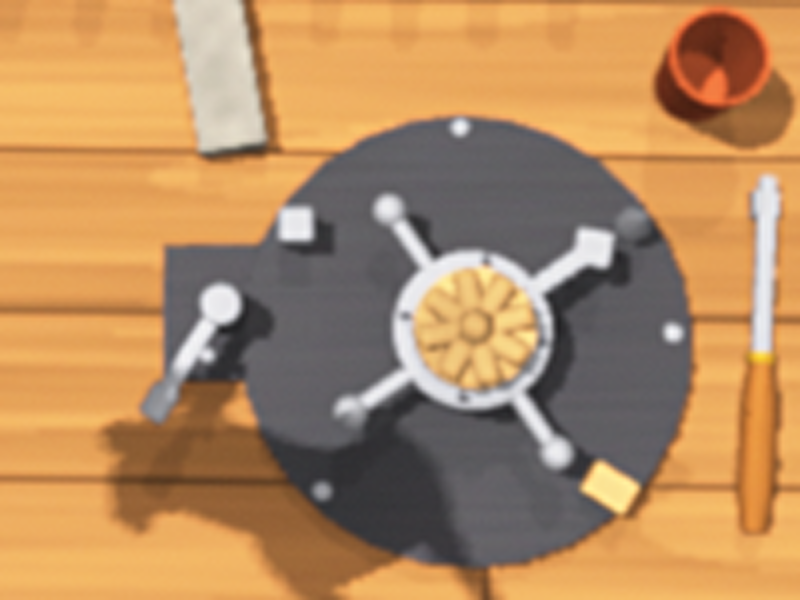

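View pics/s9.png

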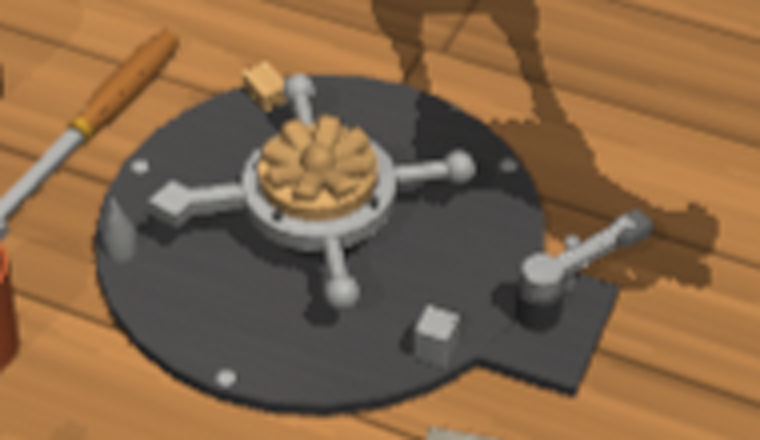

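Run:
```python
from ang import *
p=W(221,304,.063);e=W(160,401,.061);a=ang(e,p);print('lever',a,'->',np.radians(a-91.5))
b1=W(388,208,.059);b2=W(557,453,.059);b3=W(349,411,.059);print('ptr',ang(b1,b2)-90,ang((b1+b2)/2,b3),ang(W(596,247,.061),(b1+b2)/2),'post',ang(W(632,222,.053),(b1+b2)/2))
p0=ang(W(106,334,.061),p);print('start lever',p0)
```

```text
lever 148.96437748496362 -> 1.0029425897215134
ptr -55.413427245989 -55.665539900393355 -56.24991044990849 post -55.831618466208226
start lever 105.2869584148156
```

Lever reads about 1.00 rad and the pointer is within 1° of the post. I'll let the arm settle, then hand in.

Call:
arm_command:
  targets: "0 0 0 0 0 0 0;0 0 0 0 0 0 0;0 0 0 0 0 0 0;0 0 0 0 0 0 0"

```text
time: 10.97
tool_pos: [0.4572, 0.2381, 0.1768]
tcp_rot: [2.742, 1.534, -0.002]
wrist_force: [-0.1, -0.2, 0.0]
width: 0.001
```

Run:
```python
from h import *
print(bot.read_state()['wrist_force']);print(bot.finish_job())
```

```text
[-0.1018808  -0.16678873  0.02187739]
the job is handed in; nothing more can be done
None
```

The job is handed in at about 11 s. The pointer rests on the cone-pointed post and the brake lever is home against its stop. No verdict was reported.

- **Turntable:** I turned it clockwise by pushing one ball-ended spoke from the side with the shut fingertips, then backed off. It came to rest with the brake still open, at about 0.24 rad.
- **Pointer:** In the last top view it reads between −55.4° and −56.2°, against the post at −55.8°. That is within about 1°, or roughly 1–2 mm at the post. Readings from the wrist camera before braking agreed to about 1°.
- **Brake:** I pushed the lever until it stopped moving and the push force rose to about 8–9 N. It measures 148.96°, which is about 1.00 rad.
- **Rest of the scene:** In the last pictures the rosette sits centred on the disc, and the offcut, cup, long gouge and visible part of the whetstone look unmoved. The short gouge, mallet and glue were outside those views and were not checked. The arm was clear of everything when I handed in, with the wrist force near zero.

No check failed.

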